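# Lock the tube transport rack with its pin

### The job

Swing the rack's keeper bar fully shut over the four tubes, then take the red-headed locking pin out of the white block and push it right down through the bar's eyelet and the hole underneath, so that its collar sits on the bar. Let go of it; leave the blue-headed pin and the other things on the counter alone.

Things in the scene. Friction and masses are not known exactly. Their poses are not given: they have to be found in the camera images.
- rack: Fixed rack, grey base 64 x 210 x 10 mm, four capped tubes in a row along its y axis (cap tops 98 mm above the counter). Origin: centre of underside; z up. Hinge post at y = +75 mm. At y = -80 mm a square latch post stands at x = 20 to 32 mm, +x of the hole, with the ear and a stop lug (top at 112 mm). Place and yaw vary.
- keeper_bar (a joint): Angle (rad) of the flat steel bar about the hinge post's vertical axis. 0 = shut at its stop: bar along the rack's y axis above the tubes, eyelet over the ear's hole. Positive = open, free end swung to the rack's -x side (clockwise from above), up to 1.3; starts at 0.5 to 1.0. Light friction (about 1 N at the knob); stays where left. Bar 16 mm wide, 104 to 110 mm above the counter.
- bar_hinge (a point): On the bar's turning axis, at the bar's top face (110 mm above the counter).
- bar_knob (a point): Centre of the upright black knob on the bar, 85 mm from the turning axis: a cylinder 14 mm across that rises from the bar's top at 110 mm to 138 mm above the counter (this point is at 126 mm). The bar can be pushed or held by it.
- bar_eye (a point): Centre of the mouth of the round eyelet at the bar's free end, in the bar's top face 110 mm above the counter, 155 mm from the turning axis. Hole 11 mm across, through the bar's 6 mm; eyelet 27 mm across outside.
- ear_hole (a point): Centre of the mouth of the 11 mm hole in the fixed ear plate under the eyelet, 104 mm above the counter; the ear is 40 x 36 mm and 8 mm thick, with free space under it. Lies straight under bar_eye when the bar is shut.
- pin_block: Fixed white block 50 x 120 x 52 mm high with two upright parking holes 11 mm across, 70 mm apart along its y axis (at y = +35 and -35 mm). Origin: centre of the underside. Place and yaw vary. A tall white instrument with a raised hood stands to the left beyond it.
- pin_red: Locking pin with a red head, 50 g, upright in one of the block's two holes (either). Origin: on its axis at the underside of its collar, which rests on the block; z up the axis. Steel collar 18 mm across, 4 mm high; above it a red round grip 16 mm across, 4 to 44 mm above the origin. Shank 8 mm across, 45 mm long below the origin, last 8 mm tapered to 3 mm.
- pin_tip (a point): The tapered end of the red pin's shank, 45 mm below its origin.
- pin_blue: Spare pin of the same shape with a blue head, in the other hole of the block; to be left there. Origin as for the red pin.
- control_bottle: White round bottle with a yellow cap, 42 mm across, 62 mm high, loose, beyond the rack; leave alone. Origin: centre of the underside.
- tape: Roll of beige tape lying flat, 69 mm across, 18 mm high, loose; leave alone. Origin: centre of the underside.
- lab_timer: Small white timer with two round buttons, 62 x 62 x 18 mm, loose; leave alone. Origin: centre of the underside.
Not all that is in view belongs to the job. There is more than one size of the pin_red; the one meant has the size given above.

How it is judged (in metres and radians):
On the way, in this order (a step that is already met when the one before it is completed fails the run):
1. the keeper bar is swung shut (value of joint keeper_bar below 0.04 rad), for 0.2 s.
2. the red pin's end is through the eyelet and the hole under it (horizontal distance between pin_tip and ear_hole below 0.012 m and z of pin_tip in the frame of ear_hole below -0.012 m and horizontal distance between pin_red and bar_eye below 0.01 m), for 0.1 s.
At the end, for the whole second after the job is handed in: The bar is shut (below 0.04 rad); the red pin is through eyelet and ear: origin within 6 mm of the eyelet's mouth, tip 30 mm below the ear's top and within 9 mm of its hole's axis, upright within 0.15 rad, at rest; the blue pin still sits in the block (value of joint keeper_bar below 0.04 rad and distance between pin_red and bar_eye below 0.006 m and horizontal distance between pin_tip and ear_hole below 0.009 m and z of pin_tip in the frame of ear_hole below -0.03 m and angle between pin_red's own z axis and vertical below 0.15 rad and linear speed of pin_red below 0.02 m/s and horizontal distance between pin_blue and pin_block below 0.04 m and height (world z) of pin_blue below 0.058 m); the robot touches nothing.
It fails at once if the blue-headed pin is pulled up or knocked out (distance of pin_blue from where it was at the start of the episode above 0.015 m).
It fails at once if the bottle is pushed away or tipped (distance of control_bottle from where it was at the start of the episode above 0.03 m or angle between control_bottle's own z axis and vertical above 0.5 rad).
It fails at once if the tape roll is pushed away (distance of tape from where it was at the start of the episode above 0.03 m).
It fails at once if the timer is pushed away (distance of lab_timer from where it was at the start of the episode above 0.03 m).
It also fails if it takes over 64 s, if anything falls off the work surface, if the arm or the gripper's body presses on something with over 40 N, if the wrist force passes 120 N, or if a joint passes its speed limit or range.

### The arm

A 6-joint arm with a two-finger parallel gripper is mounted at the origin on a cart in front of the work surface, level with it; the furniture and walls round the work are solid. World frame = base frame: x ahead of the robot, y to its left, z up, the work surface at z = 0. Lengths are in mm, angles in rad, forces in N, time in s.
With the tool pointing down it reaches from about 300 to 775 mm from the base axis. Payload 14.6 kg.
Tool frame: the origin (TCP) lies between the finger pads; the fingertips stand 11 mm ahead of it and the grasp point (between the pads) lies 8 mm behind it; z points along the fingers, y is the direction in which the jaws open and shut (so a half turn about z gives the same grasp; the last joint's range is limited). The gripper opens to 94 mm and grips with 3 to 60 N. Pads are 16 mm wide; open, the fingers measure 119 mm over their backs; the gripper's body (75 mm by 177 mm) begins 78 mm behind the grasp point.
Start: joints at [1.065, 0.3, 1.521, -0, 1.321, -0.067], TCP at [233.666, 497.885, 216.446] pointing down, gripper open.
Joint ranges: [-3.03, 3.03], [-0.79, 2.21], [0.23, 2.52], [-1.04, 4.18], [0, 3.07], [-2.55, 2.55]. Speed limits (rad/s): [2.22, 2.22, 2.57, 3.14, 3.14, 3.14].

### API

Orientations are given as [roll, pitch, yaw] about the fixed x, y, z axes, in that order (R = Rz(yaw) Ry(pitch) Rx(roll)).
In Python, from cell import * gives the robot as it stands.
- The arm moves only by the tool arm_command, never from a script. Its argument "deltas" is a list of rows, each an object with "xyz": the shift along the world's x, y, z in m, a list of three; "turn": the turn, a rotation vector about the world's x, y, z in rad, a list of three. A call has 1 to 12 rows; each row shifts and turns the commanded pose from where the row before left it; what a row does not reach is not made up. A row lasts 1/8 s, in which the tool goes at most 62.5 mm and 10.7 degrees, less where a joint would pass 70% of its speed; a pose out of reach is approached as far as the arm can. A call with a gripper value outside its range is refused whole. "gripper" is the closure, from 0 (fully open) to 1 (shut), set as the call begins (left out, the last holds). The fingers move at their own pace and stop on an object; "force" is the grip in N (left out, the last holds). Time passes only in rows, so rows that do not move let the fingers close. It gives the time, the measured TCP pose, the force and the opening at its end, in the units of the state.
- read_state(): the state, without advancing time (a new reading comes with each control period).
- camera(name): name is "side" or "top"; returns a dict with "color" (384x512x3 uint8, red, green, blue), "fx", "fy", "cx", "cy" (pixels), "rvec" (rotation vector, rad) and "tvec" (3), from world to camera coordinates, as OpenCV has them. Camera axes: x right, y down, z forward; pixel columns grow to the right and rows downward; lengths in mm; the calibration is good to about 2 mm. A picture is of the moment at which its call begins. There is no depth.
- sign_off(): hands the job in, once; it reports no verdict.
The state is a dict: "clock": time; "joints": joint angles; "qd": joint speeds; "effort": joint torques, N m; "eef_pos": TCP position; "eef_rot": TCP orientation; "wrist_force": force on the tool from outside, world axes, zero at the start; "moment": the same for the moment, N m; "finger_gap": finger opening in mm.
Only numpy, scipy, OpenCV 4.12 (cv2) and the standard library are available. Lean on these libraries where they do the work, as an engineer would, in place of code of your own. Each camera call takes 0.05 s, during which the arm holds its last target.

## Working session

There is one attempt and no reset: what is moved stays moved. The work goes in short steps, Python scripts to look and compute and a tool call to move; the robot and the scene stay as the last step left them, time stands still between calls to the robot, and variables do not carry over. Pictures are saved under pics/ and viewed, and the job is handed in when it is done.

Besides the shell and the picture viewer there is one more tool, called after ">>>" in YAML: its name, and indented under it one key for each argument. arm_command: Moves the arm, as the interface text tells. Its arguments: {"type":"object","properties":{"deltas":{"type":"array","items":{"type":"object","properties":{"xyz":{"type":"array","items":{"type":"number"}},"turn":{"type":"array","items":{"type":"number"}}}}},"gripper":{"type":"number"},"force":{"type":"number"}},"required":["deltas"]}

```bash
ls; mkdir -p pics; python3 - <<'E'
from cell import *
import cv2
print(read_state())
for n in("side","top"):
    c=camera(n);print(n,c['fx'],c['fy'],c['cx'],c['cy'],c['rvec'],c['tvec'])
    cv2.imwrite(f'pics/{n}0.png',c['color'][:,:,::-1])
E
```

```text
pics
{'clock': 0.0, 'joints': array([ 1.06541581e+00,  3.00464575e-01,  1.52160466e+00,  1.38209740e-05,
        1.32071143e+00, -6.65832514e-02]), 'qd': array([-1.37852794e-04,  2.40280863e-04, -4.30389503e-05,  7.12406582e-04,
       -1.72702137e-03,  1.38346437e-03]), 'effort': array([-1.67504575e-03, -5.31813347e+01, -3.52729475e+01,  7.07414676e-02,
        2.44690699e-02, -7.86356213e-05]), 'eef_pos': array([233.53168915, 497.66850464, 215.87993424]), 'eef_rot': array([-3.14040816e+00, -9.24005476e-05,  2.70279190e+00]), 'wrist_force': array([0.63920425, 0.37058669, 1.00877113]), 'moment': array([-0.00169556, -0.05606326,  0.02623798]), 'finger_gap': 93.90394737288187}
side 380.84617313818904 380.84617313818904 250.4608921856985 194.12858427255978 [ 0.1705704  -2.64368024  1.5368319 ] [535.74417161 234.06434677 684.06433081]
top 383.33135996036424 383.33135996036424 256.2814184957791 191.64508932489986 [ 2.10411661 -2.14364474  0.16120301] [-182.06938207  592.17670184  884.46908051]
```

View pics/side0.png

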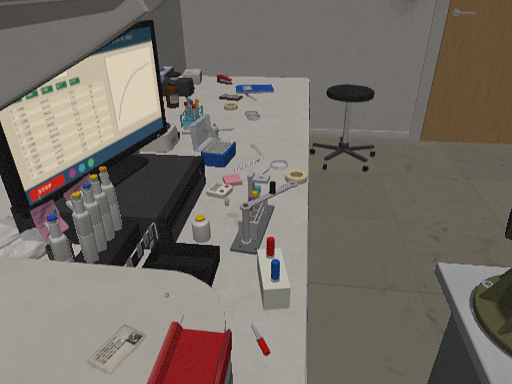

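View pics/top0.png

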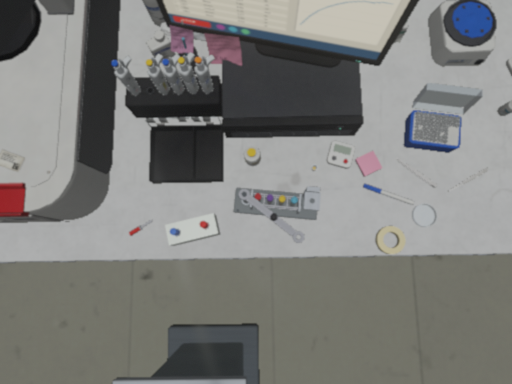

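The side view shows the block with the red pin at (270,245) and the blue pin at (275,268), and the rack near (255,225). In the top view the rack is at (277,203), its hinge at about (245,195), the knob at (274,217) and the eyelet at (298,237). The red pin is at (204,225) and the blue pin at (174,232). Next I'll zoom in.

```bash
cat > h.py <<'E'
import numpy as np, cv2
def cam(c):
    R=cv2.Rodrigues(np.array(c['rvec'],float))[0];t=np.array(c['tvec'],float)
    K=np.array([[c['fx'],0,c['cx']],[0,c['fy'],c['cy']],[0,0,1]]);return R,t,K
def ray(c,u,v,z):
    R,t,K=cam(c);o=-R.T@t;d=R.T@np.linalg.inv(K)@[u,v,1];return o+d*(z-o[2])/d[2]
def proj(c,p):
    R,t,K=cam(c);q=K@(R@np.array(p,float)+t);return q[:2]/q[2]
def crop(c,x0,y0,x1,y1,s,fn):
    im=c['color'][y0:y1,x0:x1,::-1];cv2.imwrite(fn,cv2.resize(im,None,fx=s,fy=s,interpolation=cv2.INTER_CUBIC))
E
python3 - <<'E'
from cell import *
from h import *
t=camera("top");s=camera("side")
for c in(t,s):
    R,tt,K=cam(c);print('campos',-R.T@tt)
for n,u,v,z in[('hinge',245,195,110),('knob',274,217,138),('eye',298,237,110),('red',204,225,96),('blue',174,232,96)]: print(n,ray(t,u,v,z))
crop(t,150,170,330,260,4,'pics/t1.png');crop(s,180,160,320,320,4,'pics/s1.png')
E
```

```text
campos [ 430.52592645 -208.99306902  968.0275741 ]
campos [459.24465732 546.37085267 548.01932503]
hinge [ 570.92082645 -168.38835985  110.        ]
knob [ 516.68858329 -232.12667518  138.        ]
eye [ 474.0229598  -285.07277121  110.        ]
red [505.77814604 -73.32540144  96.        ]
blue [491.10875499  -4.90900336  96.        ]
```

View pics/t1.png

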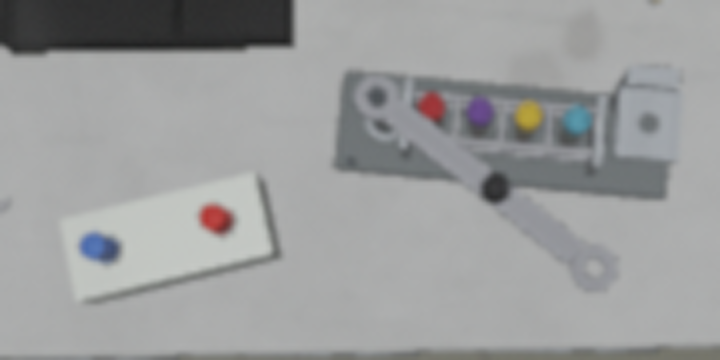

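View pics/s1.png

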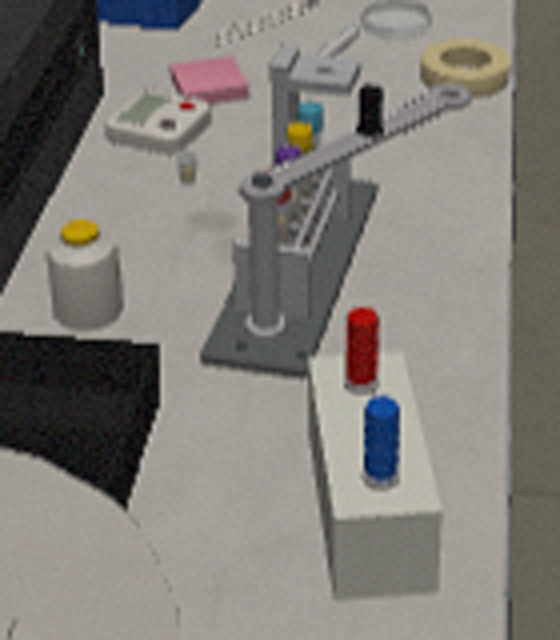

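The top crop shows the hinge at (377,96), the eyelet at (594,268), the ear hole at (649,123), the red head at (213,217) and the blue head at (96,246). The ear hole is clear. The side crop agrees: red head top (362,314), red collar (361,383), eyelet (452,95), hinge (263,182).

```bash
python3 - <<'E'
from cell import *
from h import *
t=camera("top");s=camera("side")
f=lambda X,Y:((X+.5)/4-.5+150,(Y+.5)/4-.5+170)
g=lambda X,Y:((X+.5)/4-.5+180,(Y+.5)/4-.5+160)
P={}
for n,X,Y,z in[('hinge',377,96,110),('knobtop',494,185,138),('eye',594,268,110),('ear',649,123,104),('redtop',213,216,96),('bluetop',95,245,96),('c1',62,219,52),('c2',258,174,52),('c3',280,256,52),('c4',80,301,52)]:
    P[n]=ray(t,*f(X,Y),z);print('top',n,P[n].round(1))
for n,X,Y,z in[('hinge',263,182,110),('knobtop',371,91,138),('eye',452,96,110),('ear',324,71,104),('redtop',362,314,96),('redcol',362,384,54),('bluetop',382,403,96),('bluecol',381,480,54)]:
    P['s'+n]=ray(s,*g(X,Y),z);print('side',n,P['s'+n].round(1))
d=lambda a,b:np.linalg.norm((P[a]-P[b])[:2])
for a,b in[('hinge','eye'),('hinge','ear'),('hinge','knobtop'),('redtop','bluetop'),('shinge','seye'),('shinge','sear'),('sredtop','sbluetop'),('c1','c2'),('c2','c3')]:print(a,b,d(a,b).round(1))
h=P['hinge'];print([np.degrees(np.arctan2(*(P[k]-h)[[1,0]])) for k in('eye','ear')])
from scipy import ndimage
for col,(lo) in {'red':0,'blue':2}.items():
    im=t['color'].astype(int);o=[i for i in(0,1,2) if i!=lo]
    m=(im[...,lo]-im[...,o].max(-1)>40);m[:, :160]=0;m[:,:]&=True
    l,n=ndimage.label(m)
    for i in range(1,n+1):
        v,u=ndimage.center_of_mass(l==i)
        if 160<u<220 and 210<v<245: print(col,u,v,(l==i).sum(),ray(t,u,v,86))
E
```

```text
top hinge [ 574.1 -165.9  110. ]
top knobtop [ 519.2 -230.3  138. ]
top eye [ 474.8 -285.4  110. ]
top ear [ 556.5 -320.   104. ]
top redtop [509.  -70.7  96. ]
top bluetop [493.7  -3.4  96. ]
top c1 [512.8  27.2  52. ]
top c2 [537.7 -90.7  52. ]
top c3 [ 488.3 -104.    52. ]
top c4 [463.8  15.2  52. ]
side hinge [ 573.6 -166.4  110. ]
side knobtop [ 519.3 -227.8  138. ]
side eye [ 473.9 -279.7  110. ]
side ear [ 556.5 -315.8  104. ]
side redtop [509.5 -69.5  96. ]
side redcol [508.7 -66.8  54. ]
side bluetop [494.1  -2.1  96. ]
side bluecol [493.4   3.   54. ]
hinge eye 155.4
hinge ear 155.1
hinge knobtop 84.7
redtop bluetop 69.0
shinge seye 150.9
shinge sear 150.4
sredtop sbluetop 69.1
c1 c2 120.5
c2 c3 51.1
[np.float64(-129.72014247144043), np.float64(-96.54157787153697)]
red 203.32558139534885 224.06976744186048 43 [508.81715042 -70.19520675  86.        ]
blue 173.1 231.03333333333333 30 [ 4.94062924e+02 -4.41833761e-01  8.60000000e+01]
```

The distances match the given sizes: 155.4 and 155.1 against 155, 84.7 against 85, 69 against 70, and 120.5 × 51 against 120 × 50. The bar is about 0.58 rad open. I'll straddle the knob with the jaws along world x and sweep the bar shut.

>>> arm_command:
  deltas:
    - {"xyz": [0.01, -0.035, 0], "turn": [0, 0, -0.11]}
    - {"xyz": [0.01, -0.035, 0], "turn": [0, 0, -0.11]}
    - {"xyz": [0.01, -0.035, 0], "turn": [0, 0, -0.11]}
    - {"xyz": [0.01, -0.035, 0], "turn": [0, 0, -0.11]}
    - {"xyz": [0.01, -0.035, 0], "turn": [0, 0, -0.11]}
    - {"xyz": [0.01, -0.035, 0], "turn": [0, 0, -0.11]}
    - {"xyz": [0.01, -0.035, 0], "turn": [0, 0, -0.11]}
    - {"xyz": [0.01, -0.035, 0], "turn": [0, 0, -0.11]}
    - {"xyz": [0.01, -0.035, 0], "turn": [0, 0, -0.11]}
    - {"xyz": [0.01, -0.035, 0], "turn": [0, 0, -0.11]}
  gripper: 0.68

```text
clock: 1.55
eef_pos: [333.8, 146.8, 216.6]
eef_rot: [3.141, -0.0, 1.599]
wrist_force: [-0.7, -0.8, -0.2]
finger_gap: 30.1
```

>>> arm_command:
  deltas:
    - {"xyz": [0.0185, -0.038, 0]}
    - {"xyz": [0.0185, -0.038, 0]}
    - {"xyz": [0.0185, -0.038, 0]}
    - {"xyz": [0.0185, -0.038, 0]}
    - {"xyz": [0.0185, -0.038, 0]}
    - {"xyz": [0.0185, -0.038, 0]}
    - {"xyz": [0.0185, -0.038, 0]}
    - {"xyz": [0.0185, -0.038, 0]}
    - {"xyz": [0.0185, -0.038, 0]}
    - {"xyz": [0.0185, -0.038, 0]}
    - {"xyz": [0, 0, 0]}

```text
validation failed for argument at $.de...
```

>>> arm_command:
  deltas:
    - {"xyz": [0.018, -0.038, 0], "turn": [0, 0, 0]}
    - {"xyz": [0.018, -0.038, 0], "turn": [0, 0, 0]}
    - {"xyz": [0.018, -0.038, 0], "turn": [0, 0, 0]}
    - {"xyz": [0.018, -0.038, 0], "turn": [0, 0, 0]}
    - {"xyz": [0.018, -0.038, 0], "turn": [0, 0, 0]}
    - {"xyz": [0.018, -0.038, 0], "turn": [0, 0, 0]}
    - {"xyz": [0.018, -0.038, 0], "turn": [0, 0, 0]}
    - {"xyz": [0.018, -0.038, 0], "turn": [0, 0, 0]}
    - {"xyz": [0.018, -0.038, 0], "turn": [0, 0, 0]}
    - {"xyz": [0.018, -0.034, 0], "turn": [0, 0, 0]}
    - {"xyz": [0, 0, 0], "turn": [0, 0, 0]}

```text
clock: 2.92
eef_pos: [513.9, -229.8, 215.7]
eef_rot: [-3.141, -0.0, 1.601]
wrist_force: [-0.0, -0.0, 0.3]
finger_gap: 30.2
```

>>> arm_command:
  deltas:
    - {"xyz": [0.005, -0.001, -0.02], "turn": [0, 0, 0]}
    - {"xyz": [0, 0, -0.025], "turn": [0, 0, 0]}
    - {"xyz": [0, 0, -0.015], "turn": [0, 0, 0]}
    - {"xyz": [0, 0, 0], "turn": [0, 0, 0]}

```text
clock: 3.42
eef_pos: [518.3, -228.6, 155.9]
eef_rot: [-3.14, -0.001, 1.603]
wrist_force: [0.4, 0.4, 0.9]
finger_gap: 30.1
```

```bash
python3 - <<'E'
from cell import *
from h import *
t=camera("top");s=camera("side")
a=t['color'][150:280,190:340,::-1];b=s['color'][130:260,190:340,::-1]
cv2.imwrite('pics/a2.png',cv2.resize(np.hstack([a,b]),None,fx=2.6,fy=2.6,interpolation=cv2.INTER_CUBIC))
E
```

```text
(no output)
```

View pics/a2.png

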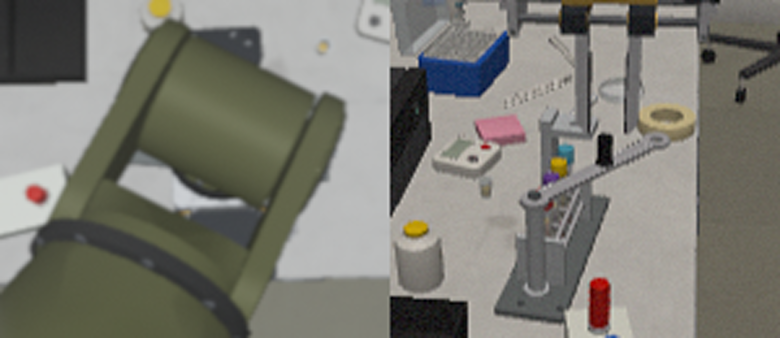

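The side view shows the knob centred between the fingertips, which sit just above it. I'll lower and push.

>>> arm_command:
  deltas:
    - {"xyz": [0, 0, -0.015], "turn": [0, 0, 0]}
    - {"xyz": [0, 0, -0.013], "turn": [0, 0, 0]}
    - {"xyz": [0.008, -0.002, 0], "turn": [0, 0, 0]}
    - {"xyz": [0.008, -0.006, 0], "turn": [0, 0, 0]}
    - {"xyz": [0.008, -0.005, 0], "turn": [0, 0, 0]}
    - {"xyz": [0.008, -0.004, 0], "turn": [0, 0, 0]}
    - {"xyz": [0.008, -0.003, 0], "turn": [0, 0, 0]}
    - {"xyz": [0.006, -0.002, 0], "turn": [0, 0, 0]}
    - {"xyz": [0, 0, 0], "turn": [0, 0, 0]}

```text
clock: 4.65
eef_pos: [565.1, -251.0, 128.4]
eef_rot: [3.141, -0.0, 1.603]
wrist_force: [-0.5, -0.6, 0.3]
finger_gap: 30.2
```

>>> arm_command:
  deltas:
    - {"xyz": [0.003, 0, 0], "turn": [0, 0, 0]}
    - {"xyz": [0.002, 0, 0], "turn": [0, 0, 0]}
    - {"xyz": [0, 0, 0], "turn": [0, 0, 0]}

```text
clock: 5.03
eef_pos: [569.8, -251.0, 128.5]
eef_rot: [3.141, -0.0, 1.603]
wrist_force: [-0.9, -0.6, -0.2]
finger_gap: 30.3
```

>>> arm_command:
  deltas:
    - {"xyz": [0.002, 0, 0], "turn": [0, 0, 0]}
    - {"xyz": [0, 0, 0], "turn": [0, 0, 0]}

```text
clock: 5.28
eef_pos: [571.8, -251.1, 128.5]
eef_rot: [3.141, -0.0, 1.603]
wrist_force: [-0.4, -0.5, 0.6]
finger_gap: 30.4
```

```bash
python3 - <<'E'
from cell import *
from h import *
t=camera("top");s=camera("side")
a=t['color'][150:280,190:340,::-1];b=s['color'][130:260,190:340,::-1]
cv2.imwrite('pics/a3.png',cv2.resize(np.hstack([a,b]),None,fx=2.6,fy=2.6,interpolation=cv2.INTER_CUBIC))
E
```

```text
(no output)
```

View pics/a3.png

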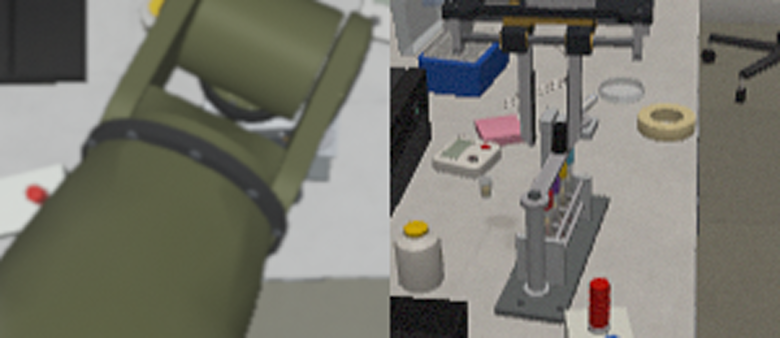

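The side view shows the bar nearly shut, with the knob between the fingers. There is no stop force yet, so I'll press on in 1–2 mm steps.

>>> arm_command:
  deltas:
    - {"xyz": [0.002, 0, 0], "turn": [0, 0, 0]}
    - {"xyz": [0, 0, 0], "turn": [0, 0, 0]}

```text
clock: 5.62
eef_pos: [573.5, -251.2, 128.4]
eef_rot: [-3.141, -0.0, 1.603]
wrist_force: [-4.0, -0.6, 1.1]
finger_gap: 30.6
```

>>> arm_command:
  deltas:
    - {"xyz": [0.001, 0, 0], "turn": [0, 0, 0]}
    - {"xyz": [0, 0, 0], "turn": [0, 0, 0]}

```text
clock: 5.88
eef_pos: [573.7, -251.2, 128.3]
eef_rot: [-3.139, -0.001, 1.603]
wrist_force: [-9.7, 0.3, 5.2]
finger_gap: 30.4
```

The stop force has built up (−9.7 N), so the bar is shut. I'll back off, lift and check.

>>> arm_command:
  deltas:
    - {"xyz": [-0.005, 0, 0], "turn": [0, 0, 0]}
    - {"xyz": [-0.005, 0, 0.01], "turn": [0, 0, 0]}
    - {"xyz": [0, 0, 0.025], "turn": [0, 0, 0]}
    - {"xyz": [0, 0, 0.03], "turn": [0, 0, 0]}
    - {"xyz": [-0.01, 0.03, 0], "turn": [0, 0, 0]}
    - {"xyz": [-0.01, 0.03, 0], "turn": [0, 0, 0]}
    - {"xyz": [-0.01, 0.03, 0], "turn": [0, 0, 0]}
    - {"xyz": [-0.01, 0.03, 0], "turn": [0, 0, 0]}
    - {"xyz": [-0.01, 0.03, 0], "turn": [0, 0, 0]}
    - {"xyz": [-0.005, 0.03, 0], "turn": [0, 0, 0]}
    - {"xyz": [0, 0, 0], "turn": [0, 0, 0]}
  gripper: 0.5

```text
clock: 7.25
eef_pos: [509.6, -69.8, 194.4]
eef_rot: [3.14, 0.0, 1.605]
wrist_force: [-0.1, -0.5, 0.3]
finger_gap: 47.0
```

```bash
python3 - <<'E'
from cell import *
from h import *
t=camera("top");s=camera("side")
a=t['color'][150:280,190:340,::-1];b=s['color'][130:310,190:340,::-1]
a=np.vstack([a,np.zeros((50,150,3),np.uint8)])
cv2.imwrite('pics/a4.png',cv2.resize(np.hstack([a,b]),None,fx=2.6,fy=2.6,interpolation=cv2.INTER_CUBIC))
crop(s,240,150,290,200,12,'pics/a4s.png')
print(proj(s,[564.4,-250.4,138]),proj(s,[556.5,-320,110]))
E
```

```text
[254.20077723 176.92853172] [260.80470875 174.54317005]
```

View pics/a4.png

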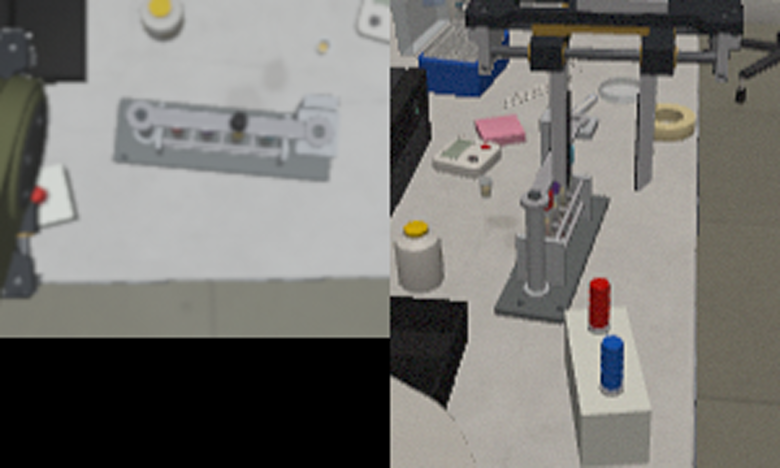

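View pics/a4s.png

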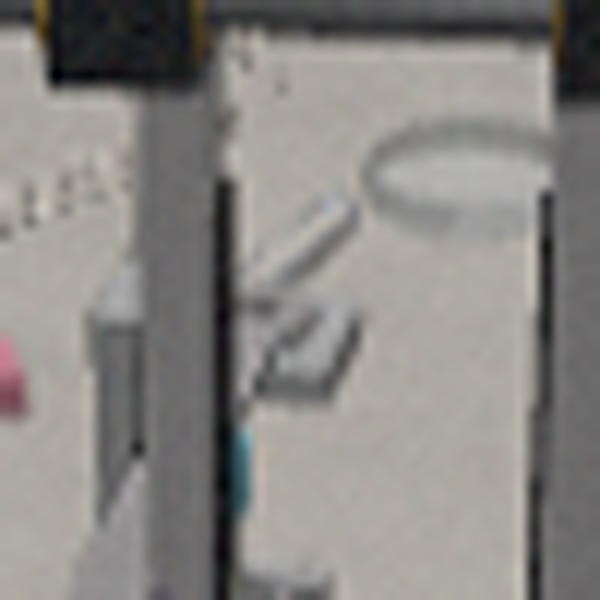

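The top view shows the bar shut over the tubes, with the eyelet at about (318,130) in the crop, over the ear. I'll measure the eyelet precisely while it is unobstructed.

```bash
python3 - <<'E'
from cell import *
from h import *
t=camera("top")
crop(t,230,175,330,225,8,'pics/t5.png')
E
```

```text
(no output)
```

View pics/t5.png

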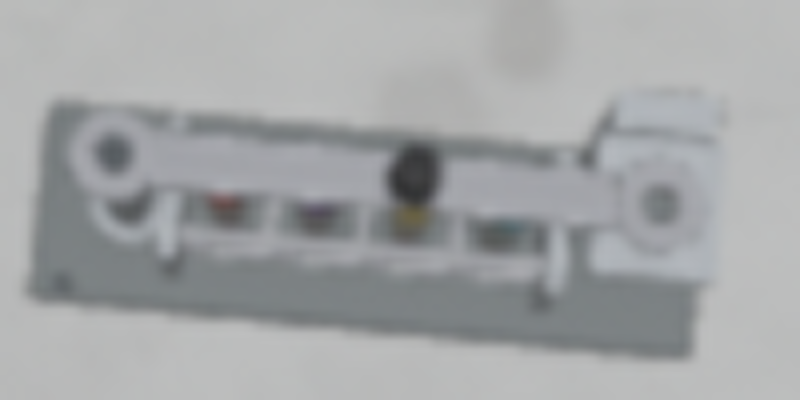

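The bar lies flat over the ear. In this crop the eyelet is at (659,203) and the hinge at (115,153).

```bash
python3 - <<'E'
from cell import *
from h import *
t=camera("top")
f=lambda X,Y:((X+.5)/8-.5+230,(Y+.5)/8-.5+175)
h=ray(t,*f(115,153),110);e=ray(t,*f(659,203),110);print(h,e,e-h,np.linalg.norm(e-h),np.degrees(np.arctan2(*(e-h)[[1,0]])),read_state()['eef_pos'])
E
```

```text
[ 573.98914174 -166.00992165  110.        ] [ 556.58417721 -319.38701758  110.        ] [ -17.40496453 -153.37709593    0.        ] 154.36147947638844 -96.47412981831827 [509.83402839 -71.83233665 193.67020637]
```

Eyelet is at (556.5, −319.5), 154.4 mm from the hinge, which fits. Now I'll go down on the red pin.

>>> arm_command:
  deltas:
    - {"xyz": [-0.001, 0.001, -0.03], "turn": [0, 0, 0]}
    - {"xyz": [0, 0, -0.03], "turn": [0, 0, 0]}
    - {"xyz": [0, 0, 0], "turn": [0, 0, 0]}

```text
clock: 7.82
eef_pos: [507.8, -70.6, 131.9]
eef_rot: [-3.138, -0.001, 1.602]
wrist_force: [0.1, -0.1, 0.7]
finger_gap: 46.9
```

```bash
python3 - <<'E'
from cell import *
from h import *
s=camera("side");t=camera("top")
a=s['color'][200:330,200:330,::-1];b=t['color'][150:280,150:280,::-1]
cv2.imwrite('pics/a6.png',cv2.resize(np.hstack([b,a]),None,fx=3,fy=3,interpolation=cv2.INTER_CUBIC))
E
```

```text
(no output)
```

View pics/a6.png

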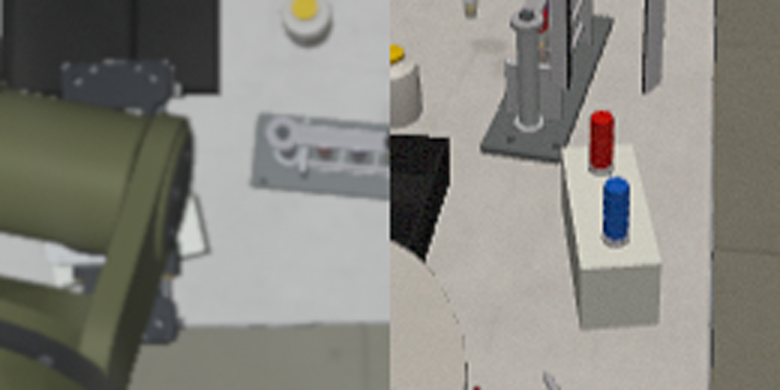

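```bash
python3 - <<'E'
from cell import *
from h import *
s=camera("side")
for p in([508.5,-70.5,121],[508.5-24,-70.5,121],[508.5+24,-70.5,121]):
    q=proj(s,p);print(q,(q-[200,200])*3+[390,0])
E
```

```text
[270.85522505 227.51185203] [602.56567516  82.53555609]
[283.09199463 228.33755409] [639.27598388  85.01266228]
[258.71533604 226.69268719] [566.14600812  80.07806157]
```

The tips appear where they project, centred on the pin. I'll descend and grip.

>>> arm_command:
  deltas:
    - {"xyz": [0.001, 0, -0.02], "turn": [0, 0, 0]}
    - {"xyz": [0, 0, -0.02], "turn": [0, 0, 0]}
    - {"xyz": [0, 0, -0.015], "turn": [0, 0, 0]}
    - {"xyz": [0, 0, -0.006], "turn": [0, 0, 0]}
    - {"xyz": [0, 0, 0], "turn": [0, 0, 0]}

```text
clock: 8.6
eef_pos: [509.8, -70.2, 72.7]
eef_rot: [3.141, 0.0, 1.603]
wrist_force: [-0.6, -0.7, 0.2]
finger_gap: 47.1
```

>>> arm_command:
  deltas:
    - {"xyz": [0, 0, 0], "turn": [0, 0, 0]}
    - {"xyz": [0, 0, 0], "turn": [0, 0, 0]}
    - {"xyz": [0, 0, 0], "turn": [0, 0, 0]}
    - {"xyz": [0, 0, 0], "turn": [0, 0, 0]}
    - {"xyz": [0, 0, 0], "turn": [0, 0, 0]}
    - {"xyz": [0, 0, 0], "turn": [0, 0, 0]}
  gripper: 1
  force: 20

```text
clock: 9.35
eef_pos: [509.8, -70.1, 72.6]
eef_rot: [3.141, 0.0, 1.603]
wrist_force: [-0.1, 0.1, 3.0]
finger_gap: 15.7
```

Gap is 15.7 mm, so the 16 mm grip is held. Lifting.

>>> arm_command:
  deltas:
    - {"xyz": [0, 0, 0.015], "turn": [0, 0, 0]}
    - {"xyz": [0, 0, 0.025], "turn": [0, 0, 0]}
    - {"xyz": [0, 0, 0.025], "turn": [0, 0, 0]}
    - {"xyz": [0, 0, 0.025], "turn": [0, 0, 0]}
    - {"xyz": [0, 0, 0.025], "turn": [0, 0, 0]}
    - {"xyz": [0, 0, 0.025], "turn": [0, 0, 0]}
    - {"xyz": [0, 0, 0], "turn": [0, 0, 0]}
    - {"xyz": [0, 0, 0], "turn": [0, 0, 0]}

```text
clock: 10.35
eef_pos: [509.3, -70.0, 211.7]
eef_rot: [-3.141, -0.0, 1.603]
wrist_force: [-0.3, 0.5, -0.6]
finger_gap: 15.9
```

```bash
python3 - <<'E'
from cell import *
from h import *
s=camera("side");st=read_state();p=st['eef_pos'];print(p,st['eef_rot'])
crop(s,200,110,330,300,3,'pics/s7.png')
for d in(-20.6-45,-20.6,-16.6,23.4):
    q=proj(s,[p[0],p[1],p[2]+d]);print(d,(q-[200,110]+.5)*3-.5)
E
```

```text
[509.23688372 -70.04809425 211.46882999] [-3.14006688e+00 -3.34207067e-04  1.60276659e+00]
-65.6 [212.91026358 321.93884989]
-20.6 [213.91473729 261.39875681]
-16.6 [214.00706351 255.8342134 ]
23.4 [214.95935658 198.43907096]
```

View pics/s7.png

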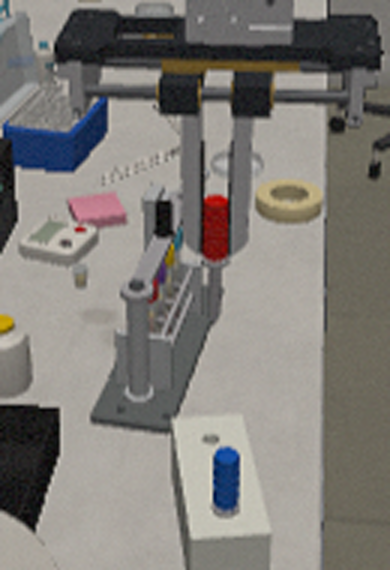

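The pin hangs upright between the fingers, with its collar at about (214,258) and tip at about (214,318), as predicted. Blue is still in its hole. Moving over the eyelet.

>>> arm_command:
  deltas:
    - {"xyz": [0.006, -0.031, 0.01], "turn": [0, 0, 0]}
    - {"xyz": [0.006, -0.031, 0], "turn": [0, 0, 0]}
    - {"xyz": [0.006, -0.031, 0], "turn": [0, 0, 0]}
    - {"xyz": [0.006, -0.031, 0], "turn": [0, 0, 0]}
    - {"xyz": [0.006, -0.031, 0], "turn": [0, 0, 0]}
    - {"xyz": [0.006, -0.031, 0], "turn": [0, 0, 0]}
    - {"xyz": [0.006, -0.031, 0], "turn": [0, 0, 0]}
    - {"xyz": [0.006, -0.032, 0], "turn": [0, 0, 0]}
    - {"xyz": [0, 0, -0.02], "turn": [0, 0, 0]}
    - {"xyz": [0, 0, -0.015], "turn": [0, 0, 0]}
    - {"xyz": [0, 0, 0], "turn": [0, 0, 0]}

```text
clock: 11.78
eef_pos: [557.2, -318.5, 185.7]
eef_rot: [-3.139, -0.002, 1.603]
wrist_force: [0.1, -0.7, -0.2]
finger_gap: 15.4
```

```bash
cat > look.py <<'E'
from cell import *
from h import *
import sys
s=camera("side");t=camera("top");st=read_state();p=st['eef_pos'];print(p,st['eef_rot'])
crop(s,225,130,300,210,7,'pics/s%s.png'%sys.argv[1]);crop(t,270,160,350,230,7,'pics/t%s.png'%sys.argv[1])
for d in(-20.6-45,-20.6,23.4):
    q=proj(s,[p[0],p[1],p[2]+d]);print(d,(q-[225,130]+.5)*7-.5)
q=proj(s,[556.5,-319.5,110]);print('eye',(q-[225,130]+.5)*7-.5)
E
python3 look.py 8
```

```text
[ 557.83739846 -318.85370463  187.82790163] [3.14138176e+00 1.48737129e-04 1.60325325e+00]
-65.6 [249.65357373 285.87132441]
-20.6 [249.70933465 171.59502205]
23.4 [249.76645341  54.53595337]
eye [253.47936749 315.41383507]
```

View pics/s8.png

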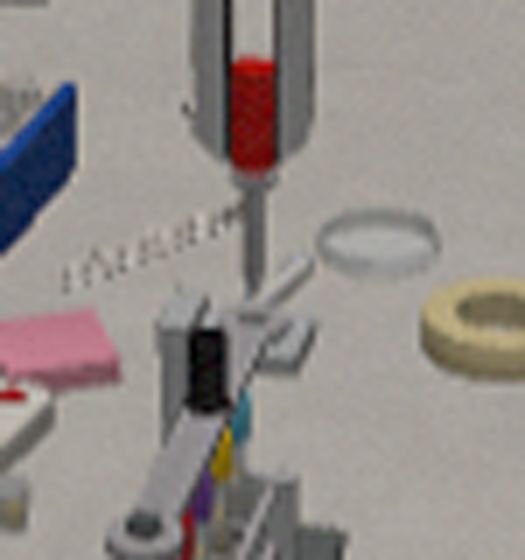

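View pics/t8.png

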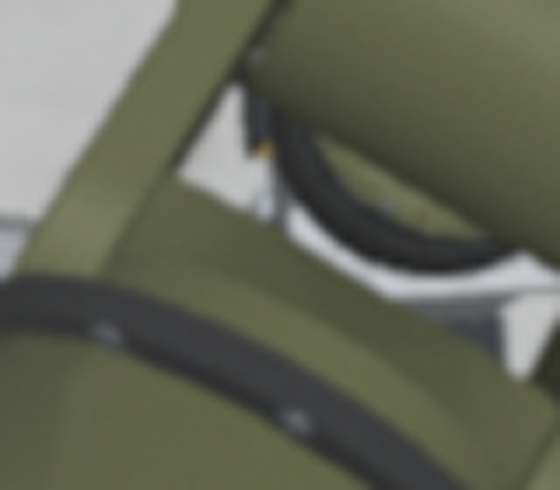

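The side view shows the pin axis at column ~255, directly over the eyelet at about (253,317). I'll lower gently and watch the force.

>>> arm_command:
  deltas:
    - {"xyz": [-0.001, 0, -0.006], "turn": [0, 0, 0]}
    - {"xyz": [0, 0, -0.006], "turn": [0, 0, 0]}
    - {"xyz": [0, 0, -0.004], "turn": [0, 0, 0]}
    - {"xyz": [0, 0, 0], "turn": [0, 0, 0]}

```text
clock: 12.38
eef_pos: [556.6, -319.0, 171.1]
eef_rot: [-3.141, -0.0, 1.603]
wrist_force: [1.4, 0.3, -0.0]
finger_gap: 15.7
```

```bash
python3 look.py 9
```

```text
[ 556.71605317 -319.15529305  171.56700823] [3.14148946e+00 9.45710085e-05 1.60279404e+00]
-65.6 [252.77391108 325.66757825]
-20.6 [252.90198659 213.29742997]
23.4 [253.03312866  98.2367568 ]
eye [253.47936749 315.41383507]
```

View pics/s9.png

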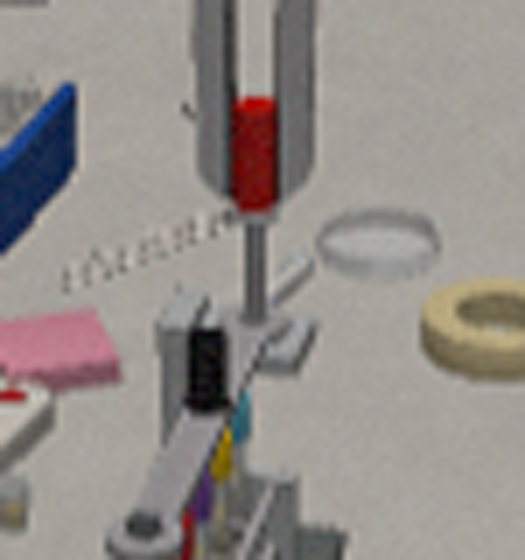

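The tip has entered the eyelet with no force, so I'll continue.

>>> arm_command:
  deltas:
    - {"xyz": [0, 0, -0.003], "turn": [0, 0, 0]}
    - {"xyz": [0, 0, -0.003], "turn": [0, 0, 0]}
    - {"xyz": [0, 0, 0], "turn": [0, 0, 0]}

```text
clock: 12.85
eef_pos: [556.6, -319.1, 165.1]
eef_rot: [-3.141, -0.0, 1.603]
wrist_force: [0.2, -1.5, -0.6]
finger_gap: 15.7
```

>>> arm_command:
  deltas:
    - {"xyz": [0, 0, -0.004], "turn": [0, 0, 0]}
    - {"xyz": [0, 0, -0.004], "turn": [0, 0, 0]}
    - {"xyz": [0, 0, 0], "turn": [0, 0, 0]}

```text
clock: 13.22
eef_pos: [556.5, -319.1, 156.9]
eef_rot: [-3.141, -0.0, 1.603]
wrist_force: [-0.1, 0.5, -0.7]
finger_gap: 15.6
```

Tip is now at z ≈ 91 with no force, so it is through both holes. It is seated at TCP z ≈ 130.6, leaving 26 mm to go.

>>> arm_command:
  deltas:
    - {"xyz": [0, 0, -0.007], "turn": [0, 0, 0]}
    - {"xyz": [0, 0, -0.007], "turn": [0, 0, 0]}
    - {"xyz": [0, 0, -0.006], "turn": [0, 0, 0]}
    - {"xyz": [0, 0, -0.003], "turn": [0, 0, 0]}
    - {"xyz": [0, 0, 0], "turn": [0, 0, 0]}

```text
clock: 13.85
eef_pos: [556.6, -319.1, 134.2]
eef_rot: [-3.141, -0.0, 1.603]
wrist_force: [0.7, -0.1, -1.0]
finger_gap: 15.3
```

>>> arm_command:
  deltas:
    - {"xyz": [0, 0, -0.002], "turn": [0, 0, 0]}
    - {"xyz": [0, 0, -0.001], "turn": [0, 0, 0]}
    - {"xyz": [0, 0, 0], "turn": [0, 0, 0]}

```text
clock: 14.22
eef_pos: [556.6, -319.1, 131.4]
eef_rot: [-3.142, -0.0, 1.603]
wrist_force: [-0.1, 0.2, -0.9]
finger_gap: 15.7
```

>>> arm_command:
  deltas:
    - {"xyz": [0, 0, -0.001], "turn": [0, 0, 0]}
    - {"xyz": [0, 0, -0.001], "turn": [0, 0, 0]}
    - {"xyz": [0, 0, 0], "turn": [0, 0, 0]}

```text
clock: 14.6
eef_pos: [556.8, -319.2, 130.5]
eef_rot: [3.141, 0.001, 1.603]
wrist_force: [-2.2, 0.7, 8.0]
finger_gap: 15.5
```

```bash
python3 look.py 10
```

```text
[ 556.84673645 -319.23854121  130.4634614 ] [3.14074873e+00 6.34874557e-04 1.60284209e+00]
-65.6 [252.33919937 423.79539335]
-20.6 [252.4546629  316.02080092]
23.4 [252.57277678 205.77234432]
eye [253.47936749 315.41383507]
```

View pics/s10.png

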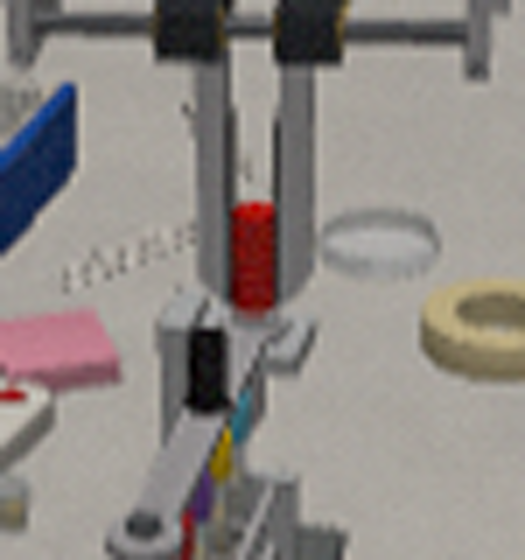

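The contact force is 8 N up at the expected height, and the picture shows the collar on the bar. I'll release by opening to about 45 mm, then lift away.

>>> arm_command:
  deltas:
    - {"xyz": [0, 0, 0], "turn": [0, 0, 0]}
    - {"xyz": [0, 0, 0], "turn": [0, 0, 0]}
    - {"xyz": [0, 0, 0], "turn": [0, 0, 0]}
    - {"xyz": [0, 0, 0], "turn": [0, 0, 0]}
    - {"xyz": [0, 0, 0.02], "turn": [0, 0, 0]}
    - {"xyz": [0, 0, 0.03], "turn": [0, 0, 0]}
    - {"xyz": [0, 0, 0.03], "turn": [0, 0, 0]}
    - {"xyz": [-0.02, 0.02, 0.02], "turn": [0, 0, 0]}
    - {"xyz": [-0.03, 0.03, 0], "turn": [0, 0, 0]}
    - {"xyz": [-0.03, 0.04, 0], "turn": [0, 0, 0]}
    - {"xyz": [-0.03, 0.04, 0], "turn": [0, 0, 0]}
    - {"xyz": [-0.03, 0.04, 0], "turn": [0, 0, 0]}
  gripper: 0.6

```text
clock: 16.2
eef_pos: [415.6, -148.0, 229.5]
eef_rot: [3.141, 0.0, 1.603]
wrist_force: [0.8, 0.6, 0.7]
finger_gap: 37.2
```

>>> arm_command:
  deltas:
    - {"xyz": [-0.03, 0.04, 0], "turn": [0, 0, 0]}
    - {"xyz": [0, 0, 0], "turn": [0, 0, 0]}
    - {"xyz": [0, 0, 0], "turn": [0, 0, 0]}

```text
clock: 16.58
eef_pos: [387.1, -109.4, 229.8]
eef_rot: [3.141, 0.0, 1.603]
wrist_force: [0.2, -0.7, -0.4]
finger_gap: 37.4
```

```bash
python3 look.py 11
```

```text
[ 387.15680207 -109.73296721  229.38268898] [-3.14145276e+00  4.10612943e-06  1.60220285e+00]
-65.6 [771.46511482 508.94725737]
-20.6 [787.57810429 366.51179211]
23.4 [804.32053792 218.51217174]
eye [253.47936749 315.41383507]
```

View pics/s11.png

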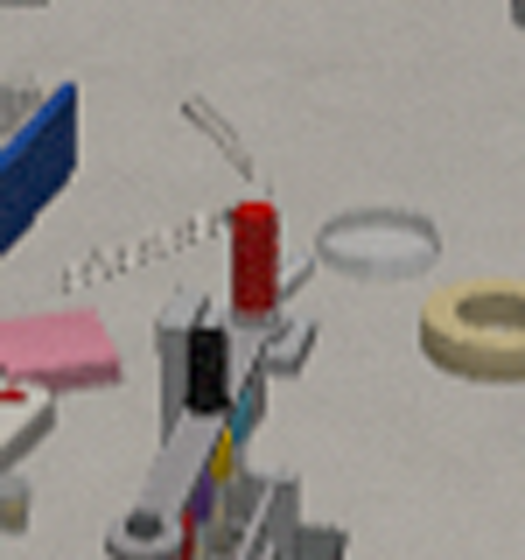

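View pics/t11.png

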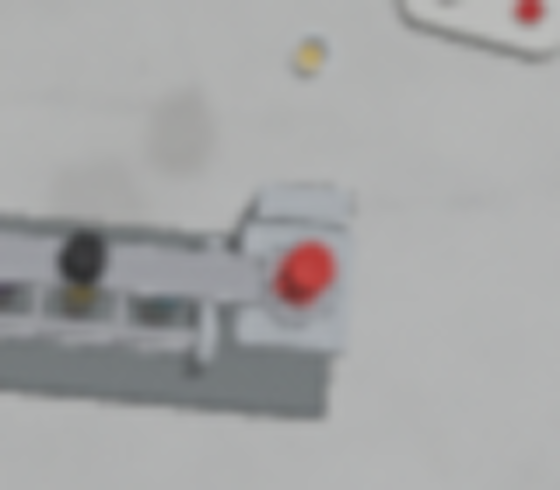

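The side view shows the pin upright with its head top at (254,204), where a seated pin projects (206). The top view shows the red head over the eyelet and the bar shut. The arm is clear, so I'm handing in.

```bash
python3 - <<'E'
from cell import *
from h import *
s=camera('side');crop(s,190,130,330,320,3,'pics/fin.png');print(sign_off())
E
```

```text
the job is handed in; nothing more can be done
None
```

View pics/fin.png

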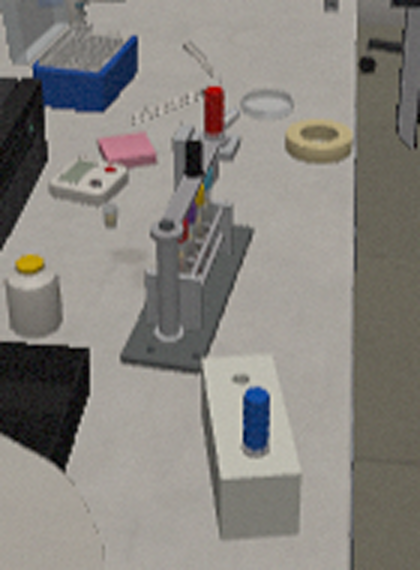

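The job is handed in at about 17 s of the 64 s allowed: the keeper bar is shut and the red pin is seated through the eyelet and ear. No verdict was reported.

- **Bar:** I pushed it by the knob until it met its stop, with the force rising to about 10 N. The top view afterwards shows it lying over the tubes with the eyelet over the ear.
- **Pin:** It went down through both holes without resistance until the collar met the bar, with an 8 N contact force at the expected height. I then released it and moved the arm clear.
- **Last checks:** The final pictures show the red pin upright, its head top within about 2 zoomed pixels (under 1 mm) of where a seated pin should appear. The blue pin, bottle, tape and timer look undisturbed.
- **Disagreement:** The side camera put the eyelet and ear 4–6 mm nearer in y than the top camera. I used the top camera because its distances matched the given sizes, and the pin's free entry bore that out.

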